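Feed a flat bar through the guard window and hold it on the sprung backstop

ROBOT

A 7-joint arm with a two-finger parallel gripper is mounted at the origin on a cart in front of the work surface, level with it; the furniture and walls round the work are solid. World frame = base frame: x ahead of the robot, y to its left, z up, the work surface at z = 0. Lengths are in m, angles in rad, forces in N, time in s.
With the tool pointing down it reaches from about 0.425 to 0.825 m from the base axis. Payload 3.6 kg.
Tool frame: the origin (TCP) lies where the fingers leave the gripper's body, on its centre line; the fingertips stand 73 mm ahead of it and the grasp point (between the pads) lies 54 mm ahead of it; z points along the fingers, y is the line along which they close (so a half turn about z gives the same grasp; the last joint's range is limited). The gripper opens to 85 mm and grips with 20 to 120 N. Pads are 22 mm wide; open, the fingers measure 114 mm over their backs; the gripper's body (76 mm by 85 mm) begins 54 mm behind the grasp point. The pads swing forward as they close: fully open they stand 13 mm farther back than shut.
Start: joints at [1.214, 0.615, -0.013, 1.423, 0.008, 1.103, -0.04], TCP at [0.211, -0.615, 0.304] pointing down, gripper open.
Joint ranges: [-3.12, 3.12], [-0.3, 2.06], [-1.34, 1.32], [0.26, 2.42], [-1.36, 4.5], [0.01, 1.98], [-2.84, 2.84]. Speed limits (rad/s): [2.79, 2.79, 3.14, 3.14, 3.14, 3.14, 3.14].

INTERFACE

Orientations are given as a unit quaternion [x, y, z, w].
In Python, from station import arm, snapshot, camera_info, ticket gives the robot as it stands. Calls block until the motion is done:
- arm.movep(position, orientation): joint-space move of the TCP to a pose.
- arm.line_to(position, velocity=0.15, ori=None): straight line of the TCP; ori=None keeps the orientation; velocity is the mean speed in m/s.
- arm.move_j(angles): joint-space move.
- arm.move_gripper(opening, effort=None): opening from 0.0 (shut) to 1.0 (fully open); effort is the grip in N (None keeps the last); returns when the fingers have stopped.
- arm.pause(seconds).
- arm.ik(position, orientation): joint angles nearest the present ones, or None.
- snapshot(name): name is "scene" or "top"; returns the picture (384x512x3 uint8, blue, green, red); there is no depth.
- camera_info(name): a dict with "fx", "fy", "cx", "cy" (pixels), "R" (3x3) and "t" (3): a world point X has camera coordinates R X + t. Camera axes: x right, y down, z forward; pixel columns grow to the right and rows downward; lengths in m; the calibration is good to about 2 mm. A picture is of the moment at which its call begins. camera_info takes no time and is no camera call.
A pose or a line that the arm cannot do raises arm.MotionError and nothing moves.
- ticket.finish_job(): hands the job in; it is judged then, once.
Readings, each from a call of its own:
- arm.read_time(): time.
- arm.read_joint_positions(): joint angles.
- arm.read_dq(): joint speeds.
- arm.read_effort(): joint torques, N m.
- arm.read_tool_pos(): TCP position.
- arm.read_eef_rot(): TCP orientation.
- arm.read_ft_force(): force on the tool from outside, world axes, zero at the start.
- arm.read_wrist_torque(): the same for the moment, N m.
- arm.read_opening(): opening from 0.0 (shut) to 1.0 (fully open).
- arm.read_finger_force(): force on a finger pad.
Only numpy, scipy, OpenCV 4.12 (cv2) and the standard library are available. Lean on these libraries where they do the work, as an engineer would, in place of code of your own. Each camera call takes 0.05 s, during which the arm holds its last target. There are 200 camera calls.

TASK

Pull the red spring-loaded shutter of the yellow guard sideways (it has a black knob on top) all the way to its stop so that the feed window is open. Then pick the flat steel bar up off its wooden rest, feed one end level and straight through the window until it has pushed the sprung backstop behind it fully back, and finish still gripping the bar and holding it there (do not let go). Leave the nearer glue bottle, the oil bottle and the wooden dish where they are.

Things in the scene. Friction and masses are not known exactly. Their poses are not given: they have to be found in the camera images.
- guard: Fixture fixed to the bench: grey base 120 x 170 x 12 mm, yellow front panel 10 mm thick, 160 mm wide, top 105 mm above the bench, clear sides and grey back (tops 88 mm), open above. Origin: bench height, middle of the panel's front face; x points into the guard (feed direction, away from the robot), y left along the panel (shutter opens that way), z up. Turned 0 to 0.4 rad left.
- window (a point): Centre of the feed window at the panel's front face, 62 mm above the bench, axes as the guard's. A level slot 29 mm wide (y), 12 mm high (z): 2 mm round the bar on each side; panel 10 mm thick. Dark flared lips stand 7 mm out in front and widen the mouth about 3 mm a side. The red shutter runs 12.5 to 16.5 mm behind the front face.
- shutter_knob (a point): Middle of the black shutter knob, where to grip it: an upright round knob 19 mm across, 119 to 149 mm above the bench (this point at 136 mm), above the yellow panel, 14.5 mm behind its front face. It moves with the shutter along the guard's +y.
- shutter (a joint): Shutter opening in m: 0 is shut (covers the window), 0.042 is fully open at its stop; it moves along the guard's +y. It is sprung towards shut but a friction catch holds it wherever it is left. It needs about 5.5 to 7 N to pull open.
- backstop (a joint): Travel of the sprung backstop in m: 0 at rest, 0.012 fully back. A black rubber disc 32 mm across behind the window, at its height; its face is 58 mm behind the panel's front face at rest, 70 mm when fully back; moves along the guard's +x. Pushing takes 2 N at first, 4.4 N fully back; it springs out when let go.
- bar: Dark flat steel bar 25 x 300 x 8 mm, about 0.47 kg, bright ends, balanced at its middle, lying flat on the wooden rest, its underside 30 mm above the bench. Origin at the middle of its underside; x across its 25 mm width, y along its 300 mm length, z up. Both ends are alike. When the backstop is fully back its middle is 80 mm in front of the panel.
- rest: Bar rest fixed to the bench: a plywood strip 60 x 200 x 6 mm with two wooden blocks on it, each 36 mm (x) x 24 mm (y), tops 30 mm above the bench, centred 78 mm either side of its middle along y. The bar lies across both blocks, so its middle third is free for fingers to reach round and below it. Origin at bench height, at its middle; y along the strip.
- glue_bottle: The nearer white glue bottle with red cap (another one stands far back, fixed), 49 mm across, 138 mm tall, loose, upright; origin at the middle of its underside. A bystander.
- oil_bottle: Small amber bottle with black cap, 36 mm across, 54 mm tall, loose, upright; origin at the middle of its underside. A bystander.
- dish: Shallow dark wooden dish, 98 mm across, 19 mm tall, loose; origin at the middle of its underside. A bystander.

How it is judged:
On the way, in this order (a step that is already met when the one before it is completed fails the run):
1. the shutter has been pulled open to its stop (value of joint shutter above 0.039 m and value of joint backstop below 0.004 m), for 0.2 s.
2. the bar is gripped and lifted clear of its rest, still outside the guard (contact force between the fingers and bar above 2 N and height (world z) of bar above 0.045 m and contact force between bar and backstop below 0.2 N), for 0.1 s.
At the end, for the whole second after the job is handed in: The shutter is open (at least 36 of 42 mm); the bar goes straight and level (within 0.1 rad) through the window, its middle 72 to 88 mm in front of the panel and within 12 mm of the window's line; its end holds the backstop at least 9.5 of 12 mm back; the fingers still grip it and it is at rest (value of joint shutter above 0.036 m and value of joint backstop above 0.0095 m and contact force between bar and backstop above 1 N and contact force between the fingers and bar above 3 N and x of bar in the frame of window between -0.088 and -0.072 m and y of bar in the frame of window between -0.012 and 0.012 m and z of bar in the frame of window between -0.016 and 0.008 m and angle between the y axis of bar and the x axis of guard, either way round below 0.1 rad and angle between bar's own y axis and vertical between 1.47 and 1.67 rad and linear speed of bar below 0.02 m/s); the arm keeps its last pose, push and grip.
It fails at once if the glue bottle is pushed more than 30 mm or tipped (distance of glue_bottle from where it was at the start of the episode above 0.03 m or angle between glue_bottle's own z axis and vertical above 0.4 rad).
It fails at once if the oil bottle is pushed more than 30 mm or tipped (distance of oil_bottle from where it was at the start of the episode above 0.03 m or angle between oil_bottle's own z axis and vertical above 0.4 rad).
It fails at once if the turned dish is pushed more than 30 mm or tipped (distance of dish from where it was at the start of the episode above 0.03 m or angle between dish's own z axis and vertical above 0.4 rad).
It also fails if it takes over 54 s, if anything falls off the work surface, if the arm or the gripper's body presses on something with over 40 N, if the wrist force passes 120 N, or if a joint passes its speed limit or range.

## Working session

There is one attempt and no reset: what is moved stays moved. The work goes in short steps, each a Python script; the robot and the scene stay as the last script left them, time stands still between calls to the robot, and variables do not carry over. Pictures are saved under pics/ and viewed, at most 10 in all, crops included, and the job is handed in when it is done.

```bash
ls; mkdir -p pics
python3 - <<'E'
from station import arm, snapshot, camera_info
import cv2, numpy as np
for n in ("scene","top"):
    im=snapshot(n); cv2.imwrite(f"pics/{n}0.png",im); 
    cv2.imwrite(f"pics/{n}0b.png",cv2.resize(im,(800,600),interpolation=cv2.INTER_CUBIC))
    c=camera_info(n); print(n,c["fx"],c["cx"],c["cy"],np.round(-np.array(c["R"]).T@c["t"],3),np.round(c["R"],3).tolist())
print(arm.read_time(),arm.read_tool_pos(),arm.read_eef_rot())
E
```

```text
pics
scene 373.4536013694401 259.9761314199053 185.83009452380338 [-0.024  0.46   0.758] [[-0.467, -0.884, 0.007], [-0.638, 0.332, -0.695], [0.612, -0.329, -0.719]]
top 471.26002656093806 257.2613105708661 190.36541768312844 [0.318 0.183 1.244] [[0.012, -1.0, 0.017], [-0.983, -0.015, -0.181], [0.182, -0.015, -0.983]]
0.1 [ 0.21095853 -0.61427604  0.3028385 ] [ 9.86350791e-01  1.64653474e-01 -1.81985836e-04 -1.14766943e-03]
```

View pics/scene0b.png

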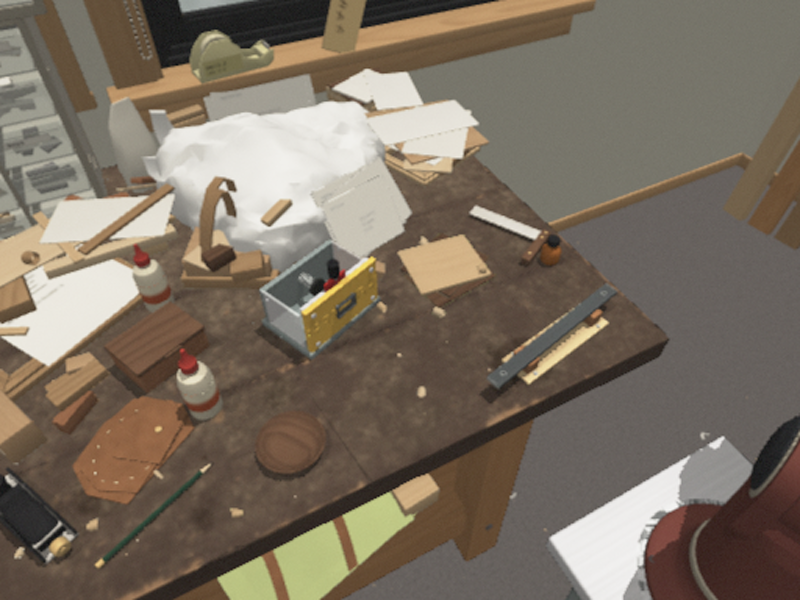

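View pics/top0b.png

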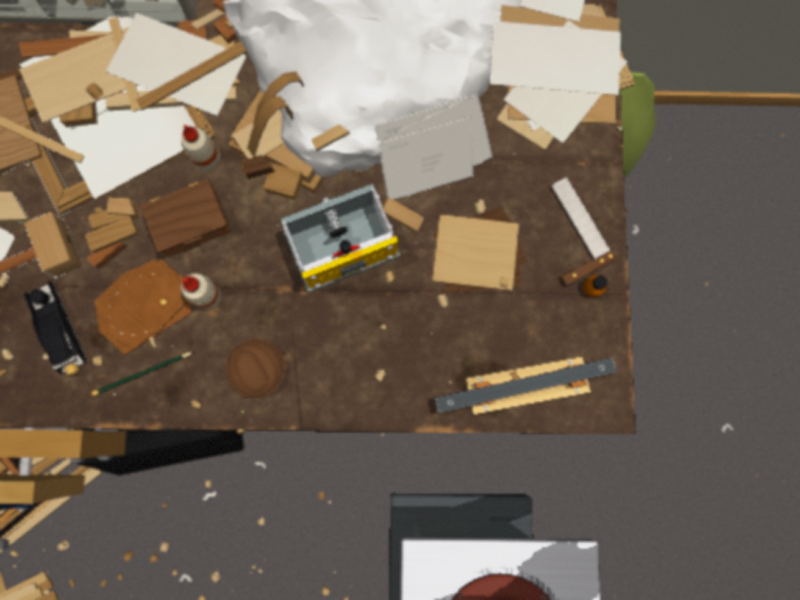

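The scene view shows the guard (yellow panel around (340,305) in the 800-px image), the knob at (333,268), the bar from (495,380) to (610,292) and the oil bottle at (550,250). The top view shows the guard at (340,240), the knob at (345,247) and the bar from (437,405) to (613,367). Next I'll zoom in and measure.

```bash
cat > h.py <<'E'
import cv2, numpy as np
from scipy.spatial.transform import Rotation as Ro
from station import arm, snapshot, camera_info
def ray(n,uv):
    c=camera_info(n);R=np.array(c["R"]);t=np.array(c["t"])
    d=R.T@np.array([(uv[0]-c["cx"])/c["fx"],(uv[1]-c["cy"])/c["fy"],1.]);return -R.T@t,d/np.linalg.norm(d)
def onz(n,uv,z):
    o,d=ray(n,uv);return o+d*(z-o[2])/d[2]
def tri(uv1,uv2):
    (a,d),(b,e)=ray("scene",uv1),ray("top",uv2)
    s=np.linalg.lstsq(np.c_[d,-e],b-a,rcond=None)[0];p,q=a+s[0]*d,b+s[1]*e
    return (p+q)/2,np.linalg.norm(p-q)
def proj(n,X):
    c=camera_info(n);p=np.array(c["R"])@X+np.array(c["t"]);return c["fx"]*p[0]/p[2]+c["cx"],c["fy"]*p[1]/p[2]+c["cy"]
def down(a):  # tool down; tool y (closing line) along world angle a
    y=np.array([np.cos(a),np.sin(a),0]);z=np.array([0,0,-1.]);return Ro.from_matrix(np.c_[np.cross(y,z),y,z]).as_quat()
def big(m):
    n,l,s,c=cv2.connectedComponentsWithStats(m.astype(np.uint8));return l==1+np.argmax(s[1:,4])
E
python3 - <<'E'
from h import *
S=cv2.imread("pics/scene0.png");T=cv2.imread("pics/top0.png")
for n,I,(gx,gy) in(("scene",S,(205,190)),("top",T,(220,150))):
    H=cv2.cvtColor(I,cv2.COLOR_BGR2HSV)
    y=cv2.inRange(H,(18,170,110),(33,255,255))>0
    y[:gy-60]=0;y[gy+60:]=0;y[:,:gx-70]=0;y[:,gx+70:]=0
    y=big(y);c=cv2.findContours(y.astype(np.uint8),0,2)[0][0]
    q=cv2.approxPolyDP(cv2.convexHull(c),3,True)[:,0];print(n,"yellow",q.tolist())
a=cv2.resize(S[140:240,160:260],(400,400),interpolation=4)
b=cv2.resize(T[110:190,172:272],(400,320),interpolation=4)
c=cv2.resize(S[170:260,300:400],(400,280),interpolation=4)
d=cv2.resize(T[220:275,270:400],(400,169),interpolation=4)
o=np.zeros((600,800,3),np.uint8);o[:400,:400]=a;o[:320,400:]=b;o[320:600,400:]=c;o[400:569,:400]=d
cv2.imwrite("pics/crop.png",o)
print(T[245,330],T[240,340],S[215,345],T[225,330],T[260,300])
E
```

```text
Traceback (most recent call last):
  File "h.py", line 18, in big
    n,l,s,c=cv2.connectedComponentsWithStats(m.astype(np.uint8));return l==1+np.argmax(s[1:,4])
                                                                             ~~~~~~~~~^^^^^^^^^
ValueError: attempt to get argmax of an empty sequence
```

Run:
```python
from h import *
S=cv2.imread("pics/scene0.png");T=cv2.imread("pics/top0.png")
a=cv2.resize(S[140:240,160:260],(400,400),interpolation=4)
b=cv2.resize(T[110:190,172:272],(400,320),interpolation=4)
c=cv2.resize(S[170:260,300:400],(400,280),interpolation=4)
d=cv2.resize(T[220:275,270:400],(400,169),interpolation=4)
o=np.zeros((600,800,3),np.uint8);o[:400,:400]=a;o[:320,400:]=b;o[320:600,400:]=c;o[400:569,:400]=d
cv2.imwrite("pics/crop.png",o)
hs=cv2.cvtColor(S,cv2.COLOR_BGR2HSV);print("yellowHSV",hs[205,200],hs[185,230])
print("top yellow",cv2.cvtColor(T,cv2.COLOR_BGR2HSV)[173,200:250:8].tolist())
print("bar",T[247,335],T[249,320],S[215,350],"rest",T[260,330])
```

```text
yellowHSV [ 21 153 120] [ 20 159 146]
top yellow [[26, 255, 236], [24, 255, 134], [23, 255, 112], [21, 31, 57], [25, 37, 76], [14, 102, 75], [15, 111, 119]]
bar [88 86 81] [86 83 81] [93 95 91] rest [ 84 116 138]
```

View pics/crop.png

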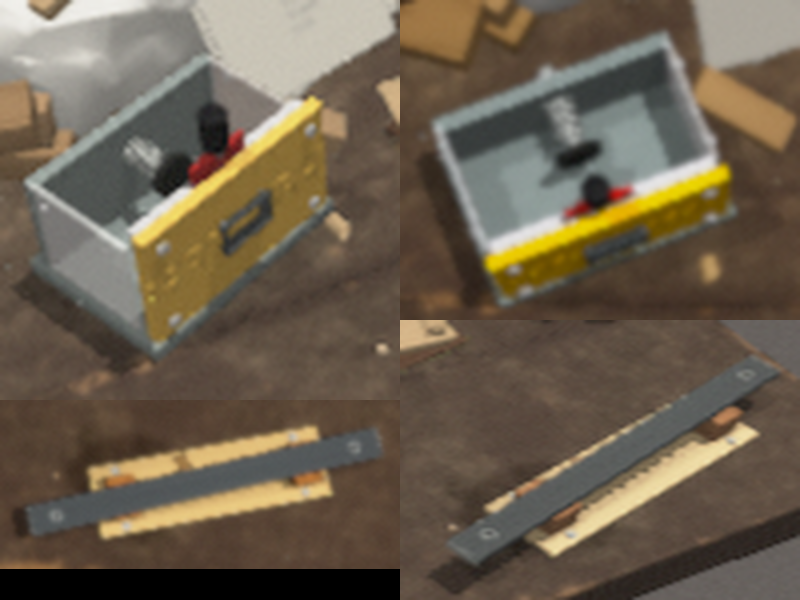

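The crops show the panel's front-top corners in the scene view at about (137,248) and (322,102) in the crop. The knob is at (213,130), and the bar's end rings are visible in both views.

Run:
```python
from h import *
S=cv2.imread("pics/scene0.png");T=cv2.imread("pics/top0.png")
def quad(m):
    c=max(cv2.findContours(m,0,1)[0],key=cv2.contourArea);h=cv2.convexHull(c)
    e=1
    while len(q:=cv2.approxPolyDP(h,e,True))>4:e+=.5
    return q[:,0].astype(float)
for n,I,(x0,y0,x1,y1) in(("scene",S,(185,155,255,235)),("top",T,(185,145,262,190))):
    H=cv2.cvtColor(I,cv2.COLOR_BGR2HSV)
    m=cv2.inRange(H,(15,130 if n=="scene" else 150,80),(35,255,255));k=np.zeros_like(m);k[y0:y1,x0:x1]=m[y0:y1,x0:x1]
    k=cv2.morphologyEx(k,cv2.MORPH_CLOSE,np.ones((3,3)))
    q=quad(k);print(n,q.tolist())
    if n=="top": np.save("/tmp/k.npy",k)
    for p in q: print("  z.105",onz(n,p,.105).round(4)[:2],"z.012",onz(n,p,.012).round(4)[:2])
# bar
for n,I,(x0,y0,x1,y1) in(("top",T,(270,222,400,272)),("scene",S,(305,175,400,255))):
    a=I.astype(int);m=((abs(a[...,0]-a[...,2])<18)&(a[...,0]>=a[...,2]-2)&(a[...,0]>60)).astype(np.uint8)
    k=np.zeros_like(m);k[y0:y1,x0:x1]=m[y0:y1,x0:x1];c=max(cv2.findContours(k,0,1)[0],key=cv2.contourArea)
    pts=np.array([onz(n,p,.038)[:2] for p in c[:,0]],np.float32);r=cv2.minAreaRect(pts*1000);print("bar",n,r)
    vx=cv2.fitLine(pts,cv2.DIST_L2,0,.01,.01).ravel();print(np.arctan2(vx[1],vx[0]))
ra=[(270+56/3.077,220+(515-400)/3.077),(270+355/3.077,220+(447-400)/3.077)]
rb=[(300+(488-400)/4,170+(534-320)/3.111),(300+(745-400)/4,170+(375-320)/3.111)]
for n,q in(("top",ra),("scene",rb)):
    A,B=[onz(n,p,.038) for p in q];print("rings",n,A,B,(A+B)/2,np.arctan2(*(A-B)[[1,0]]))
print("knob",tri((160+213/4,140+130/4),(172+(596-400)/4,110+192/4)))
print("knobtop",onz("scene",(160+213/4,140+109/4),.149),onz("top",(172+196/4,110+187/4),.149))
for n,uv in(("oil s",(550*.64,262*.64)),("glue s",(205*.64,412*.64)),("dish",(292*.64,445*.64))): print(n,onz("scene",uv,.0).round(3))
```

```text
scene [[238.0, 164.0], [241.0, 188.0], [198.0, 224.0], [193.0, 200.0]]
  z.105 [0.6267 0.1757] z.012 [0.7194 0.1351]
  z.105 [0.5462 0.2061] z.012 [0.6274 0.1699]
  z.105 [0.4911 0.3382] z.012 [0.5644 0.3208]
  z.105 [0.5631 0.3226] z.012 [0.6467 0.303 ]
top [[254.0, 151.0], [254.0, 159.0], [200.0, 183.0], [193.0, 177.0]]
  z.105 [0.6283 0.175 ] z.012 [0.6537 0.1744]
  z.105 [0.6078 0.1747] z.012 [0.6314 0.1741]
  z.105 [0.5448 0.3067] z.012 [0.5633 0.3169]
  z.105 [0.5596 0.3245] z.012 [0.5793 0.3361]
bar top ((399.5665588378906, -38.697174072265625), (23.183856964111328, 297.88702392578125), 13.497761726379395)
-1.3360782
bar scene ((396.5294189453125, -39.20042419433594), (23.82855224609375, 299.4429931640625), 13.34900951385498)
-1.3345175
rings top [0.36910954 0.08393525 0.038     ] [ 0.42864608 -0.16607766  0.038     ] [ 0.39887781 -0.04107121  0.038     ] 1.8045760825771882
rings scene [0.3673411  0.08271371 0.038     ] [ 0.42652122 -0.1650726   0.038     ] [ 0.39693116 -0.04117945  0.038     ] 1.805239767681419
knob (array([0.60169982, 0.25405512, 0.13106248]), np.float64(0.0023947112465816374))
knobtop [0.59966551 0.25200524 0.149     ] [0.60080573 0.25402191 0.149     ]
oil s [ 0.561 -0.163  0.   ]
glue s [0.536 0.5   0.   ]
dish [0.424 0.404 0.   ]
```

Run:
```python
from h import *
S=cv2.imread("pics/scene0.png");T=cv2.imread("pics/top0.png")
o=np.zeros((600,800,3),np.uint8)
o[:546,:455]=cv2.resize(S[154:232,186:251],(455,546),interpolation=4)
o[:300,455:800]=cv2.resize(T[135:195,189:258],(345,300),interpolation=4)
cv2.imwrite("pics/crop2.png",o)
c=camera_info("scene")
print("lips tri",tri((221.5,195.5),(226.25,170.75)), onz("scene",(221.5,195.5),.062),onz("top",(226.25,170.75),.062))
```

```text
lips tri (array([0.58657498, 0.24436564, 0.05868437]), np.float64(0.0024518903895425206)) [0.58292283 0.24439923 0.062     ] [0.58645995 0.24525521 0.062     ]
```

View pics/crop2.png

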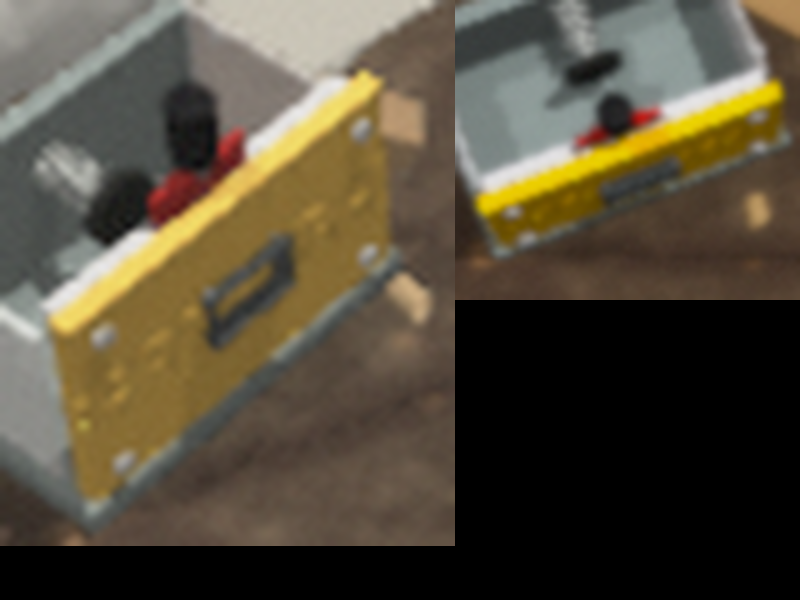

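The panel corners are clear. In the scene crop the front-top corners are (64,332) and (385,92), the back-top corners (47,315) and (367,72), and the lip centre (250,290). In the top crop the lip centre is (641,183). I'll solve for the guard pose from these points.

Run:
```python
from h import *
from scipy.optimize import least_squares
s=lambda u,v:("scene",(186+(u+.5)/7-.5,154+(v+.5)/7-.5)); t=lambda u,v:("top",(189+(u-455+.5)/5-.5,135+(v+.5)/5-.5))
P=[(0,.08,.105,*s(64,332)),(0,-.08,.105,*s(385,92)),(.01,.08,.105,*s(47,315)),(.01,-.08,.105,*s(367,72)),(-.007,0,.062,*s(250,290)),
(0,.08,.012,*s(85,500)),(0,-.08,.012,*s(390,262)),
(0,.08,.105,*t(488,215)),(0,-.08,.105,*t(783,101)),(.01,.08,.105,*t(478,198)),(.01,-.08,.105,*t(780,84)),(-.007,0,.062,*t(641,183)),(0,.08,.012,*t(500,248)),(0,-.08,.012,*t(787,138))]
# rays cast on each point's height, then rigid 2D fit
for sel in (("scene",),("top",),("scene","top")):
    Q=[p for p in P if p[3] in sel]
    W=np.array([onz(p[3],p[4],p[2])[:2] for p in Q]);G=np.array([p[:2] for p in Q])
    f=lambda q:(G@np.array([[np.cos(q[2]),np.sin(q[2])],[-np.sin(q[2]),np.cos(q[2])]])+q[:2]-W).ravel()
    r=least_squares(f,[.59,.245,.39],loss="soft_l1",f_scale=.003);print(sel,r.x.round(4));print((1000*f(r.x)).reshape(-1,2).round(1).tolist())
```

```text
('scene',) [0.5884 0.247  0.3688]
[[1.3, 1.4], [2.8, -1.9], [0.8, 2.7], [-0.6, 0.5], [-2.9, 0.3], [-2.2, -1.0], [0.4, -1.7]]
('top',) [0.5894 0.247  0.3908]
[[0.8, 2.0], [1.3, -1.3], [1.5, 0.6], [1.8, 0.9], [-2.3, -2.0], [-1.0, -2.1], [-2.8, 1.8]]
('scene', 'top') [0.5889 0.247  0.3798]
[[0.9, 1.1], [4.1, -1.6], [0.4, 2.5], [0.7, 1.0], [-2.4, 0.2], [-2.5, -1.3], [1.7, -1.4], [1.1, 2.3], [-0.0, -1.6], [1.9, 0.8], [0.5, 0.4], [-2.9, -2.0], [-0.7, -1.8], [-4.1, 1.5]]
```

```bash
cat >> h.py <<'E'
YAW=.38; G0=np.array([.5893,.247,0])
def g(x,y,z): return G0+np.array([x*np.cos(YAW)-y*np.sin(YAW),x*np.sin(YAW)+y*np.cos(YAW),z])
def st(m=""): print(m,"t%.1f"%arm.read_time(),"p",np.round(arm.read_tool_pos(),4),"F",np.round(arm.read_ft_force(),1),"op %.3f"%arm.read_opening(),"ff",np.round(arm.read_finger_force(),1))
E
python3 - <<'E'
from h import *
for a in (YAW+np.pi/2,YAW-np.pi/2):
    for n,p in (("knob",g(.0145,.001,.194)),("knobup",g(.0145,.001,.30)),("ins0",g(-.18,0,.116)),("ins1",g(-.08,0,.116))):
        j=arm.ik(p,down(a));print(round(a,2),n,None if j is None else np.round(j,2))
for a in (.234,.234-np.pi,.234+np.pi):
    for z in (.088,.3):
        j=arm.ik([.398,-.040,z],down(a));print(a,z,None if j is None else np.round(j,2))
E
```

```text
1.95 knob [ 0.12  1.   -1.15  1.51  0.95  1.25  0.78]
1.95 knobup [ 0.11  0.87 -1.15  1.4   0.79  1.37  0.9 ]
1.95 ins0 [ 0.15  0.85 -0.96  2.13  1.07  0.78  0.43]
1.95 ins1 [ 0.12  0.94 -0.96  1.85  0.98  0.92  0.62]
-1.19 knob [-0.3   0.74 -0.23  1.53  0.2   0.89 -1.79]
-1.19 knobup [-0.2   0.65 -0.41  1.41  0.27  1.14 -1.85]
-1.19 ins0 [-0.42  0.64 -0.05  2.14  0.08  0.36 -1.72]
-1.19 ins1 [-0.38  0.73 -0.09  1.87  0.12  0.55 -1.74]
0.234 0.088 [ 0.11  0.67 -0.1   2.31  0.36  0.18 -0.08]
0.234 0.3 [ 0.51  0.28 -0.59  2.08  0.21  0.84  0.04]
-2.907592653589793 0.088 [-0.05  0.67  0.14  2.32 -0.51  0.18 -2.34]
-2.907592653589793 0.3 [-0.05  0.24  0.12  2.1  -0.04  0.81 -2.81]
3.375592653589793 0.088 [-0.05  0.67  0.14  2.32 -0.51  0.18 -2.34]
3.375592653589793 0.3 [-0.05  0.24  0.12  2.1  -0.04  0.81 -2.81]
```

Run:
```python
from h import *
q=down(YAW-np.pi/2)
arm.movep(g(.0145,.001,.30),q);st("above")
arm.line_to(g(.0145,.001,.196),velocity=.1);st("down")
arm.move_gripper(0.0,30);arm.pause(.2);st("grip")
for y in (.02,.035,.040,.043,.046):
    arm.line_to(g(.0145,y,.196),velocity=.06);st(y)
```

```text
above t3.4 p [0.6029 0.2521 0.3   ] F [ 0.4 -0.5 -0.1] op 1.001 ff 0.0
down t4.6 p [0.6028 0.2536 0.1968] F [ 0.5  0.9 -0.8] op 0.997 ff 0.0
grip t5.5 p [0.6022 0.254  0.1964] F [-1.8  0.3  3.5] op 0.203 ff 29.4
0.02 t5.9 p [0.5961 0.2686 0.1963] F [-1.6 -4.2  5.6] op 0.202 ff 29.7
0.035 t6.3 p [0.5903 0.2826 0.1963] F [-1.2 -4.8  6.1] op 0.202 ff 29.7
0.04 t6.6 p [0.5886 0.2864 0.1963] F [-1.5 -6.1  5.5] op 0.199 ff 29.8
0.043 t6.8 p [0.5878 0.2886 0.1963] F [-0.6 -5.7  5.9] op 0.204 ff 29.9
0.046 t7.1 p [0.5867 0.2912 0.1963] F [-1.8 -6.9  7. ] op 0.200 ff 29.9
```

Run:
```python
from h import *
for y in (.048,.050,.052,.054,.056):
    arm.line_to(g(.0145,y,.196),velocity=.04);arm.pause(.15);st(y)
    if np.linalg.norm(arm.read_ft_force()[:2])>16:break
arm.pause(.3);st("end")
cv2.imwrite("pics/open.png",cv2.resize(snapshot("scene")[140:240,160:293],(798,600),interpolation=4))
```

```text
0.048 t7.5 p [0.586  0.2928 0.1963] F [-1.1 -6.9  7.6] op 0.203 ff 29.9
0.05 t7.9 p [0.5859 0.2933 0.1963] F [-0.7 -8.8  8. ] op 0.199 ff 30.1
0.052 t8.3 p [0.5857 0.2936 0.1963] F [ -0.2 -10.7   8.3] op 0.199 ff 30.3
0.054 t8.7 p [0.5856 0.2939 0.1963] F [  0.3 -12.1   9.4] op 0.208 ff 30.5
0.056 t9.1 p [0.5856 0.2942 0.1962] F [  1.5 -14.9  10. ] op 0.200 ff 30.7
end t9.4 p [0.5856 0.2942 0.1962] F [  1.  -15.4   9.1] op 0.202 ff 30.7
```

View pics/open.png

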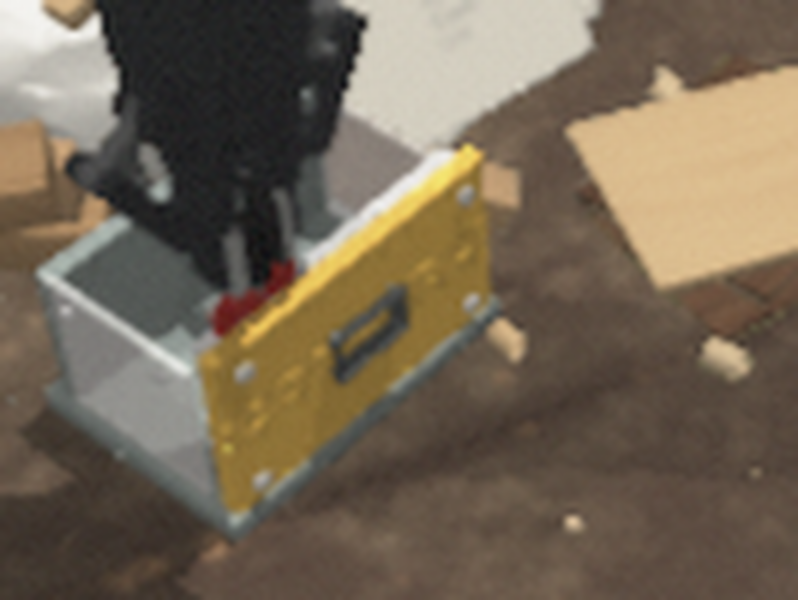

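The shutter has reached its stop: the knob moved 42 mm and the force climbs without further motion. In the picture the red flange is shifted to the left end, at (255,295). Next I'll release and fetch the bar.

```bash
sed -i 's/YAW=.38;/YAW=.387;/' h.py
python3 - <<'E'
from h import *
arm.line_to(g(.0145,.049,.196),velocity=.04)
arm.move_gripper(1.0);st("open")
arm.line_to(arm.read_tool_pos()+np.array([0,0,.1]),velocity=.15)
q=down(.235);b=np.array([.3982,-.0400,0])
arm.movep(b+[0,0,.25],q);st("above bar")
arm.line_to(b+[0,0,.089],velocity=.12);st("at bar")
arm.move_gripper(0.0,80);arm.pause(.2);st("grip")
arm.line_to(b+[0,0,.14],velocity=.06);st("lift")
arm.line_to(b+[0,0,.30],velocity=.15);arm.pause(.3);st("up");print(arm.read_wrist_torque())
cv2.imwrite("pics/lift.png",snapshot("scene"))
E
```

```text
open t10.4 p [0.5842 0.298  0.1959] F [ 0.2 -0.9 -0.1] op 1.004 ff 0.0
above bar t12.7 p [ 0.399  -0.0396  0.2501] F [ 0.8 -0.1  0.4] op 1.002 ff 0.0
at bar t14.2 p [ 0.3984 -0.04    0.0892] F [ 0.2 -0.5  0. ] op 1.002 ff 0.0
grip t15.0 p [ 0.3987 -0.0399  0.0895] F [-1.   0.3  5.1] op 0.274 ff 78.3
lift t16.0 p [ 0.3979 -0.0401  0.1397] F [ 1.   0.5 -3.9] op 0.269 ff 78.5
up t17.5 p [ 0.3981 -0.0399  0.2996] F [ 0.2  0.9 -3.3] op 0.264 ff 78.6
[0.04505292 0.00934518 0.01434821]
```

View pics/lift.png

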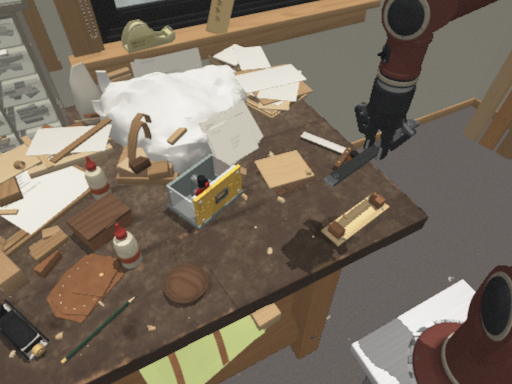

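The bar is held level near (355,165) and the shutter is still open. Next is the pre-insert pose.

Run:
```python
from h import *
q=down(YAW-np.pi/2)
arm.movep(g(-.185,0,.30),q);st("high")
arm.line_to(g(-.185,0,.1172),velocity=.12);arm.pause(.4);st("pre")
R=Ro.from_quat(arm.read_eef_rot()).as_matrix();print(R[:,2],np.arctan2(R[1,1],R[0,1])+np.pi/2)
S=snapshot("scene");T=snapshot("top");cv2.imwrite("pics/preS.png",S);cv2.imwrite("pics/preT.png",T)
o=np.zeros((600,800,3),np.uint8)
o[:,:400]=cv2.resize(S[150:255,180:250],(400,600),interpolation=4)
o[:,400:]=cv2.resize(T[130:235,189:259],(400,600),interpolation=4)
cv2.imwrite("pics/pre.png",o)
```

```text
high t19.1 p [0.4181 0.1766 0.2998] F [-0.5  0.5 -3.1] op 0.273 ff 78.6
pre t21.2 p [0.418  0.1772 0.1173] F [ 0.1  0.2 -3.6] op 0.273 ff 78.6
[ 2.28799678e-04  1.01989867e-04 -9.99999969e-01] 0.38692154367579756
```

View pics/pre.png

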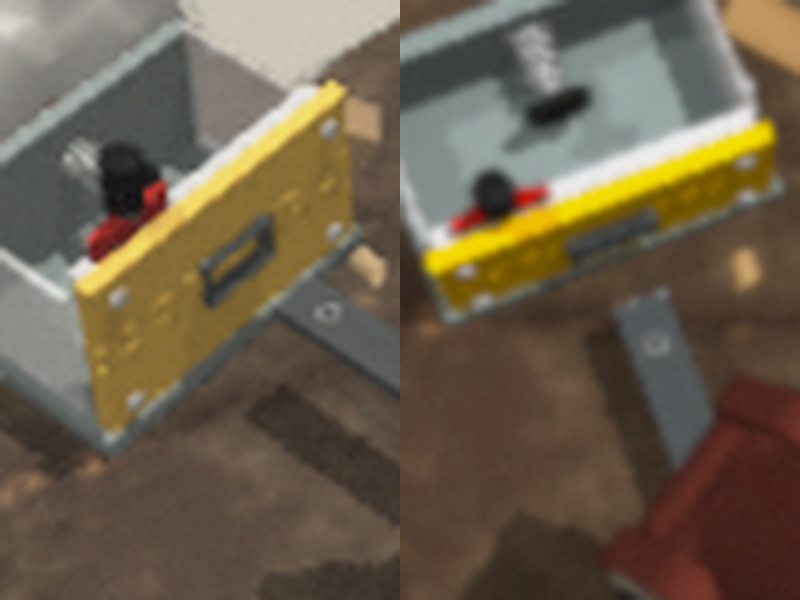

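The bar end is at about (293,288) in the left crop and (641,300) in the right crop. The lip centre is at (238,260) left and (612,237) right. I'll compute the lateral offset from these.

Run:
```python
from h import *
k=5.7143
def loc(n,off,uv,z):
    p=onz(n,(off[0]+(uv[0]+.5)/k-.5,off[1]+(uv[1]+.5)/k-.5),z)-G0
    return np.round([p[0]*np.cos(YAW)+p[1]*np.sin(YAW),-p[0]*np.sin(YAW)+p[1]*np.cos(YAW)],4)
s=(180,150);t=(189,130)
print("bar end top",loc("top",t,(241,300),.066),"ring",loc("top",t,(256,345),.066),"lip top",loc("top",t,(212,237),.062),[loc("top",t,p,.062) for p in((168,250),(257,222))])
print("bar end scene",loc("scene",s,(293,288),.066),"ring",loc("scene",s,(328,313),.066),"lip",loc("scene",s,(238,260),.062))
for n,off in(("top",t),("scene",s)):
  for X in (g(-.035,0,.066),g(-.007,0,.062)):
    u=proj(n,X);print(n,[round((u[i]-off[i]+.5)*k-.5) for i in(0,1)])
```

```text
bar end top [-0.0361 -0.0006] ring [-0.0575  0.0005] lip top [-0.0035  0.0011] [array([-0.002 ,  0.0216]), array([-0.0044, -0.0202])]
bar end scene [-0.0379 -0.0017] ring [-0.0592 -0.0009] lip [-0.0054 -0.0006]
top [239, 298]
top [217, 243]
scene [285, 287]
scene [240, 262]
```

```bash
cat >> h.py <<'E'
def gl(p):
    d=np.asarray(p)-G0;return np.round([d[0]*np.cos(YAW)+d[1]*np.sin(YAW),-d[0]*np.sin(YAW)+d[1]*np.cos(YAW),d[2]],4)
def feed(xs,y=.001,z=.1172,v=.04,lim=12):
    for x in xs:
        arm.line_to(g(x,y,z),velocity=v);arm.pause(.1)
        F=np.array(arm.read_ft_force());f=gl(F+G0).round(1)
        print(x,"t%.1f"%arm.read_time(),gl(arm.read_tool_pos()),"Fg",f,"M",np.round(arm.read_wrist_torque(),2),flush=True)
        if abs(f[0])>lim or abs(f[1])>lim or abs(f[2]+3.5)>lim: print("stop");return False
    return True
E
python3 - <<'E'
from h import *
feed([-.165,-.157,-.150,-.143,-.13,-.115,-.1,-.094],lim=7)
E
```

```text
-0.165 t22.0 [-0.1654  0.0009  0.1171] Fg [ 1.2  0.6 -3.4] M [-0.03  0.03  0.02]
-0.157 t22.5 [-0.1571  0.0009  0.1171] Fg [-0.   0.1 -3.8] M [-0.02 -0.04  0.01]
-0.15 t22.9 [-0.1501  0.001   0.1171] Fg [-0.7 -0.5 -3.6] M [-0.02 -0.07  0.  ]
-0.143 t23.3 [-0.1431  0.001   0.1171] Fg [ 0.7 -0.  -2.6] M [0.   0.04 0.02]
-0.13 t23.9 [-0.1303  0.001   0.1171] Fg [ 0.1 -1.4 -3.7] M [-0.02  0.04  0.  ]
-0.115 t24.5 [-0.1153  0.001   0.1171] Fg [ 0.8  0.3 -3.5] M [-0.01  0.05 -0.05]
-0.1 t25.2 [-0.1003  0.001   0.1171] Fg [-0.2  0.1 -3.8] M [0.05 0.01 0.03]
-0.094 t25.6 [-0.0941  0.001   0.1171] Fg [-0.1  0.1 -2.5] M [-0.02  0.   -0.04]
```

The bar went in cleanly with no contact forces. Now I'll push the backstop.

Run:
```python
from h import *
feed([-.09,-.087,-.084,-.081,-.079,-.077,-.075,-.073,-.071],v=.03,lim=7.5)
arm.pause(.5);st();print(gl(arm.read_tool_pos()))
o=np.zeros((600,800,3),np.uint8)
o[:,:400]=cv2.resize(snapshot("scene")[150:255,180:250],(400,600),interpolation=4)
o[:,400:]=cv2.resize(snapshot("top")[130:235,189:259],(400,600),interpolation=4)
cv2.imwrite("pics/fin.png",o)
```

```text
-0.09 t25.9 [-0.0908  0.0009  0.1169] Fg [-2.   0.8 -3.8] M [-0.16  0.43 -0.03]
-0.087 t26.3 [-0.0874  0.0009  0.117 ] Fg [-3.7 -0.3 -3.6] M [-0.25  0.48 -0.  ]
-0.084 t26.6 [-0.0843  0.001   0.1171] Fg [-3.7  0.6 -3.9] M [-0.26  0.66  0.  ]
-0.081 t27.0 [-0.0813  0.001   0.1171] Fg [-3.9  0.2 -3.6] M [-0.33  0.77  0.04]
-0.079 t27.4 [-0.0792  0.001   0.1171] Fg [-4.8 -0.1 -4.1] M [-0.36  0.83  0.09]
-0.077 t27.7 [-0.0788  0.0009  0.1167] Fg [-6.8 -0.3 -3.5] M [-0.51  1.33  0.04]
-0.075 t28.1 [-0.0785  0.0008  0.1162] Fg [-9.4 -0.4 -2.3] M [-0.67  1.67  0.11]
stop
 t28.6 p [0.5163 0.2181 0.1163] F [-8.3 -4.4 -2.3] op 0.273 ff 78.7
[-0.0785  0.0008  0.1163]
```

View pics/fin.png

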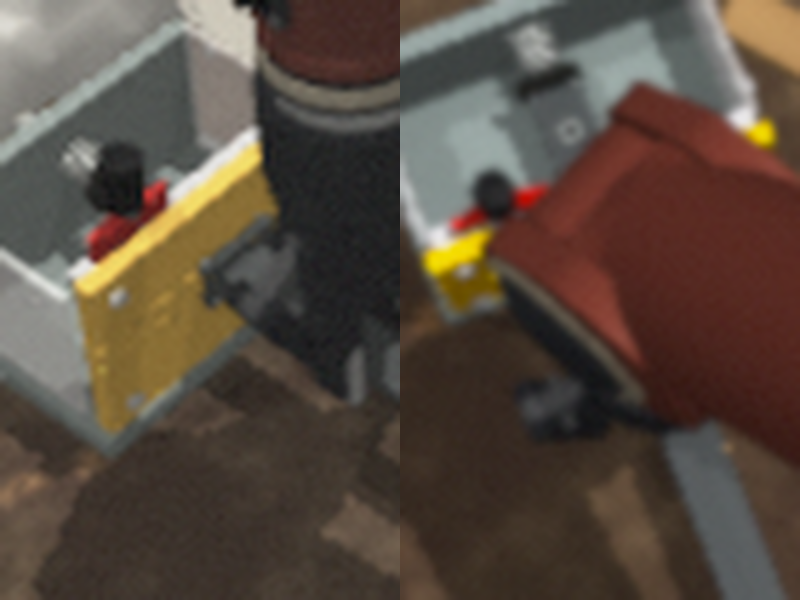

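The backstop is fully back: the feed has stalled at 78.5 mm with the force rising. The bar is straight through the window and the shutter is still open, so I'm handing in.

Run:
```python
from station import ticket
print(ticket.finish_job())
```

```text
the job is handed in; nothing more can be done
None
```

The job is handed in: the shutter is open at its stop, and the bar is still gripped, level through the window and holding the backstop fully back; the system did not report a pass or fail.

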